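# Turn a ground blade over on the turn-over stand with the flat lifter

## Task

Turn the blade over so that its bevelled face is up for inspection: pick up the flat lifter, slide its thin nose under the bevelled edge of the blade and tip the blade up and over onto the raised leaf of the turn-over stand, which then sinks by itself under the blade's weight until both lie level. Keep the fingers off the ground blade. Then lay the lifter flat on the black rubber tool mat again, and leave the other tools on the bench where they are.

Things in the scene. Friction and masses are not known exactly. Their poses are not given: they have to be found in the camera images.
- stand: Turn-over stand, fixed: dark steel base plate 5 mm thick, black nest on the robot's side, hinged aluminium leaf behind. Origin: on the bench under the nest's centre; x points from the nest's open near side to the leaf (the lifter enters along +x), y left, z up. The plate spans x -48 to +128 mm, y -102 to +102 mm. Four 35 mm high dowel pins stand at the blade's ends (x -24 and +10, y about +-84 mm).
- nest_seat (a point): Centre of the nest, at seat level 20 mm above the bench; axes as the stand. Two rails along x at y -52 and +52 mm, 14 mm wide, x -34 to +18 mm, each with a 29 mm high stop at its near end (x -44.5 to -38.5 mm). Between the rails (y -45 to +45 mm) the way under the blade is free from the base plate's top (15 mm below this point) up to the blade.
- blade_center (a point): Middle of the ground steel blade, 72 mm wide (x), 162 long (y), 9.8 thick (z), 0.42 kg. One face is flat; the other has a 34 mm bevel along one long edge, 5 mm thick there. z points out of the bevelled face (down at first), x from the bevelled to the square back edge. At first it lies bevel down in the nest, bevelled edge near, that edge's underside 24.6 mm above the bench, the mid-width at 20 mm.
- leaf (a joint): Leaf hinge, rad: 0 = raised (as found), leaning 30 deg beyond upright, away from the nest; 1.047 = lowered, level. A light spring holds the empty leaf up; with the blade leaning on it, it sinks in about 2 to 5 s against a damper. Axis along the stand's y at x = 37.9 mm, 9.5 mm above the bench.
- leaf_seat (a point): Point on the leaf's face over which the middle of the turned blade comes to lie, 36 mm out from the ledge at the leaf's foot; x out along the leaf, y left, z out of its face. Leaf 84 mm long, 124 wide; the ledge (80 mm wide) stands 12 mm out of the face and bears the blade's back edge as it tips. Raised, the foot of the face is at x = 32.7 mm of the stand, 12.5 mm above the bench.
- lifter_grip (a point): Grip point of the flat lifter (0.12 kg): middle of the wooden handle's section (24 mm wide, 30 high, flat sides), 25 mm behind its front end; x toward the nose, y across, z up. Handle from x -70 to +25 mm, then a steel blade 42 mm wide, 2.5 mm thick to the nose at x = +110; its underside is flush with the handle's, 15 mm below this point (a 20 mm wide, 7 mm high tang covers its first 15 mm).
- lifter_tip (a point): Middle of the lifter's nose, half-way through its thickness: 110 mm ahead of the grip point along the lifter and 13.75 mm below it. The lifter starts flat on the mat.
- mat_center (a point): Centre of the top of the black rubber tool mat, fixed: 225 mm along its x, 92 mm along its y, 3 mm thick.
- loupe: Black loupe, 41 mm across, 36 mm high, standing on the bench; origin under its centre.
- oil_stone: Green dressing stone, 25 x 100 x 13 mm, lying on the bench; origin under its centre.
- screwdriver: Screwdriver with a fat handle, 174 mm long, lying on the bench; origin under its middle.
- dust_brush: Flat brush with a wooden handle, 168 mm long, lying on the bench; origin under its middle.
- marker_pen: Marker pen, 135 mm long, lying on the bench; origin under its middle.

How it is judged:
On the way, in this order (a step that is already met when the one before it is completed fails the run):
1. the blade is tipped up off its nest, borne by the lifter (angle between blade_center's own z axis and vertical between 1.2 and 2.6 rad and contact force between lifter and blade above 0.2 N and value of joint leaf below 0.3 rad), for 0.1 s.
2. the blade is turned over and lies on the lowered leaf (angle between blade_center's own z axis and vertical below 0.1 rad and value of joint leaf above 0.98 rad and distance between blade_center and leaf_seat below 0.014 m), for 0.2 s.
At the end, for the whole second after the job is handed in: The blade lies bevel up, level within 0.1 rad, on the lowered leaf, its middle within 14 mm of leaf_seat, at rest; the lifter lies released, flat within 0.1 rad and at rest on the mat, its grip point within 95 mm of the mat's centre along its length and 40 mm across (all of step 2 and linear speed of each of blade, lifter below 0.02 m/s and angle between lifter_grip's own z axis and vertical below 0.1 rad and z of lifter_grip in the frame of mat_center below 0.022 m and x of lifter_grip in the frame of mat_center between -0.095 and 0.095 m and y of lifter_grip in the frame of mat_center between -0.04 and 0.04 m); the robot touches nothing.
It fails at once if the fingers press on the blade (contact force between the fingers and blade above 1 N).
It fails at once if a bystanding tool is pushed away by more than 25 mm (distance of any of loupe, oil_stone, screwdriver, dust_brush, marker_pen from where it was at the start of the episode above 0.025 m).
It also fails if it takes over 54 s, if anything falls off the work surface, if the arm or the gripper's body presses on something with over 40 N, if the wrist force passes 120 N, or if a joint passes its speed limit or range.

## Robot

A 6-joint arm with a two-finger parallel gripper is mounted at the origin on a cart in front of the work surface, level with it; the furniture and walls round the work are solid. World frame = base frame: x ahead of the robot, y to its left, z up, the work surface at z = 0. Lengths are in m, angles in rad, forces in N, time in s.
With the tool pointing down it reaches from about 0.3 to 0.875 m from the base axis. Payload 4.2 kg.
Tool frame: the origin (TCP) lies on the centre line of the jaws, within the pads' length; the fingertips stand 25 mm ahead of it and the grasp point (between the pads) lies 6 mm ahead of it; z points along the fingers, y is the direction in which the jaws open and shut (so a half turn about z gives the same grasp; the last joint's range is limited). The gripper opens to 85 mm and grips with 20 to 120 N. Pads are 22 mm wide; open, the fingers measure 114 mm over their backs; the gripper's body (76 mm by 85 mm) begins 54 mm behind the grasp point. The pads swing forward as they close: fully open they stand 13 mm farther back than shut.
Start: joints at [-1.288, 0.32, 1.565, -0, 1.257, -0.02], TCP at [0.171, -0.549, 0.256] pointing down, gripper open.
Joint ranges: [-3.11, 3.11], [-0.84, 2.01], [0.21, 2.61], [-1.34, 4.49], [0.05, 2.63], [-2.56, 2.56]. Speed limits (rad/s): [2.57, 2.57, 3.14, 3.14, 3.14, 3.14].

## Interface

Orientations are given as a 3x3 rotation matrix whose columns are the frame's x, y, z axes.
In Python, from workcell import arm gives the robot as it stands.
- The arm moves only by the tool drive_tool, never from a script. Its argument "plan" is a list of rows, each an object with "translation": the shift along the world's x, y, z in m, a list of three; "rot": the turn, a rotation vector about the world's x, y, z in degrees, a list of three. A call has 1 to 5 rows; each row shifts and turns the commanded pose from where the row before left it; what a row does not reach is not made up. A row lasts 1/8 s, in which the tool goes at most 62.5 mm and 10.7 degrees, less where a joint would pass 70% of its speed; a pose out of reach is approached as far as the arm can. A call is refused whole if a number of a shift passes 0.0625 or a number of a turn 10.7, either way. A call with a gripper value outside its range is refused whole. "grip" is the opening, from 0 (shut) to 1 (fully open), set as the call begins (left out, the last holds). The fingers move at their own pace and stop on an object; "grip_force" is the grip in N (left out, the last holds). Time passes only in rows, so rows that do not move let the fingers close. It gives the time, the measured TCP pose, the force and the opening at its end, in the units of the state.
- arm.get_obs(): the state, without advancing time (a new reading comes with each control period).
- arm.snapshot(name): name is "side" or "top" or "wrist"; returns the picture (480x640x3 uint8, red, green, blue); there is no depth.
- arm.calibration(name): a dict with "mtx" (3x3 intrinsics, pixels), "rvec" (rotation vector, rad) and "tvec" (3), from world to camera coordinates, as OpenCV has them; the wrist camera has in their place "hand_eye" (4x4, takes a point from camera to tool coordinates, whose origin is the TCP and whose axes are the flange's). Camera axes: x right, y down, z forward; pixel columns grow to the right and rows downward; lengths in m; the calibration is good to about 2 mm. The wrist camera is an equidistant fisheye: a pixel r from the principal point sees the ray r / f radians off the axis. A picture is of the moment at which its call begins: read the wrist's pose just before it. calibration takes no time and is no camera call.
- arm.hand_in(): hands the job in, once; it reports no verdict.
The state is a dict: "clock": time; "joint_positions": joint angles; "qd": joint speeds; "effort": joint torques, N m; "position": TCP position; "ee_rot": TCP orientation; "ft_force": force on the tool from outside, world axes, zero at the start; "torque": the same for the moment, N m; "opening": finger opening in m.
Only numpy, scipy, OpenCV 4.12 (cv2) and the standard library are available. Lean on these libraries where they do the work, as an engineer would, in place of code of your own. Each camera call takes 0.05 s, during which the arm holds its last target. There are 200 camera calls.

## Working session

There is one attempt and no reset: what is moved stays moved. The work goes in short steps, Python scripts to look and compute and a tool call to move; the robot and the scene stay as the last step left them, time stands still between calls to the robot, and variables do not carry over. Pictures are saved under pics/ and viewed, about 8 in all and at most 12, crops included, and the job is handed in when it is done.

Besides the shell and the picture viewer there is one more tool, called after "Call:" as name([rows], argument=value, ...), one row to a line, values as JSON. drive_tool: Moves the arm, as the interface text tells. Its arguments: {"type":"object","properties":{"plan":{"type":"array","items":{"type":"object","properties":{"translation":{"type":"array","items":{"type":"number"}},"rot":{"type":"array","items":{"type":"number"}}}}},"grip":{"type":"number"},"grip_force":{"type":"number"}},"required":["plan"]}

```bash
mkdir -p pics; python3 - <<'E'
from workcell import arm
import cv2
o=arm.get_obs();print(o['clock'],o['position'],o['opening'])
for n in('top','side'):
    im=arm.snapshot(n);cv2.imwrite(f'pics/{n}0.png',im[:,:,::-1]);print(n,arm.calibration(n))
E
```

```text
0.0 [ 0.1713497  -0.54840794  0.25547758] 0.08523434283084269
top {'mtx': array([[459.89355405,   0.        , 325.61850458],
       [  0.        , 459.89355405, 241.36727097],
       [  0.        ,   0.        ,   1.        ]]), 'rvec': array([ 2.15696012, -2.12009188,  0.1626098 ]), 'tvec': array([0.03713783, 0.57353021, 1.01212738])}
side {'mtx': array([[576.91946108,   0.        , 320.80188015],
       [  0.        , 576.91946108, 235.32009813],
       [  0.        ,   0.        ,   1.        ]]), 'rvec': array([ 0.55061001, -2.37943629,  1.55672896]), 'tvec': array([0.5284645 , 0.15011993, 1.11734095])}
```

View pics/top0.png

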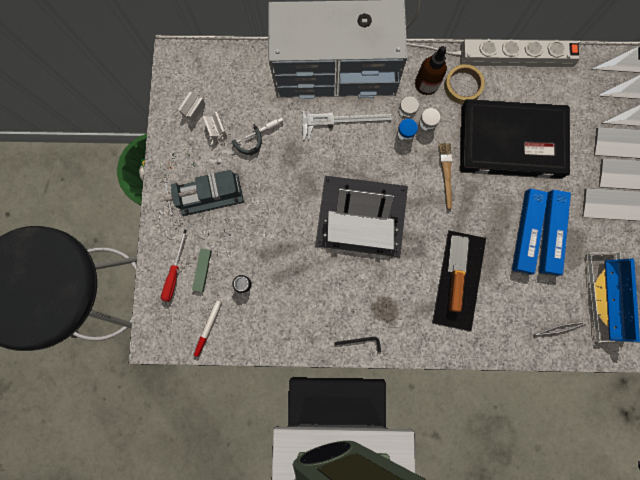

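View pics/side0.png

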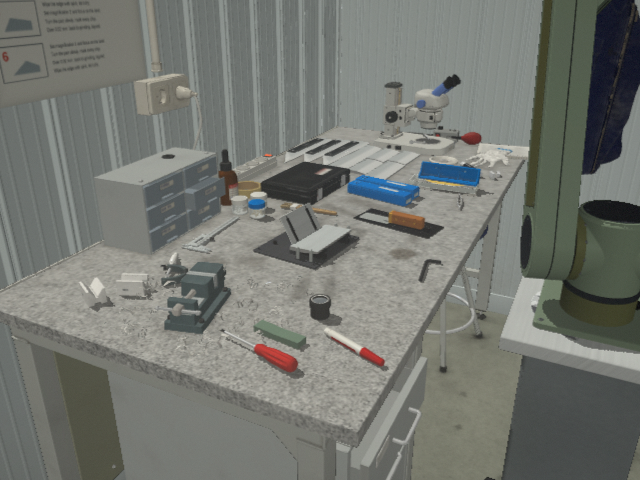

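The top view shows the stand around (362,217), the lifter on its mat with the handle at (457,290) and the nose at (459,237). The side view shows the raised leaf behind the blade. Next, an enlarged crop.

```bash
python3 - <<'E'
import cv2,numpy as np
im=cv2.imread('pics/top0.png')
a=cv2.resize(im[168:268,312:412],None,fx=5,fy=5,interpolation=cv2.INTER_CUBIC)
b=cv2.resize(im[228:338,430:488],None,fx=5,fy=5,interpolation=cv2.INTER_CUBIC)
c=np.zeros((550,790,3),np.uint8);c[:500,:500]=a;c[:,500:]=b
cv2.imwrite('pics/crop0.png',c)
E
```

```text
(no output)
```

View pics/crop0.png

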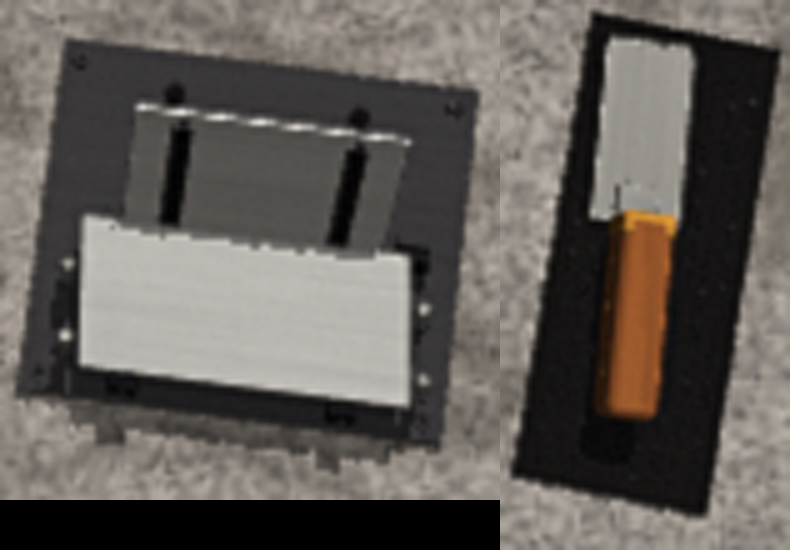

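The crop shows plate corners at (65,40), (477,92), (440,445) and (18,395), blade corners at (82,217), (410,255), (408,405) and (80,366), and the lifter nose at (607,38)–(692,45). The handle's back is at (597,413)–(655,418), and the mat corners are visible too. I'll fit poses to these.

```bash
cat > h.py <<'E'
import cv2,numpy as np
from scipy.optimize import least_squares
from workcell import arm
def proj(P,n='top'):
    c=arm.calibration(n);return cv2.projectPoints(np.float64(P),c['rvec'],c['tvec'],c['mtx'],None)[0][:,0]
def fit(model,px,x0,pr=proj):
    """planar pose x,y,yaw of model points (own frame, z absolute)"""
    model=np.float64(model)
    def W(p):
        c,s=np.cos(p[2]),np.sin(p[2]);m=model.copy();m[:,:2]=model[:,:2]@np.array([[c,s],[-s,c]])+p[:2];return m
    r=least_squares(lambda p:(pr(W(p))-px).ravel(),x0);return r.x,r.fun.reshape(-1,2)
E
python3 - <<'E'
from h import *
cr=lambda L,ox,oy,sx=0:(np.float64(L)-[sx,0]+.5)/5-.5+[ox,oy]
np.set_printoptions(precision=4,suppress=True)
px=cr([(65,40),(477,92),(440,445),(18,395)],312,168)
print('stand',*fit([(.128,.102,.005),(.128,-.102,.005),(-.048,-.102,.005),(-.048,.102,.005)],px,[.6,0,0]))
px=cr([(82,217),(410,255),(408,405),(80,366)],312,168)
print('blade',*fit([(.036,.081,.0298),(.036,-.081,.0298),(-.036,-.081,.0298),(-.036,.081,.0298)],px,[.6,0,0]))
px=cr([(595,13),(779,50),(706,515),(514,475)],430,228,500)
print('mat',*fit([(.1125,.046,.003),(.1125,-.046,.003),(-.1125,-.046,.003),(-.1125,.046,.003)],px,[.5,-.2,0]))
px=cr([(607,38),(692,45),(597,413),(655,418)],430,228,500)
print('lifter',*fit([(.110,.021,.0055),(.110,-.021,.0055),(-.07,.012,.033),(-.07,-.012,.033)],px,[.5,-.2,0]))
print(arm.calibration('wrist'))
o=arm.get_obs();print(o['ee_rot'])
E
```

```text
stand [ 0.6032 -0.0338 -0.1086] [[-0.4704 -0.0089]
 [ 0.3808 -0.284 ]
 [ 0.4791  0.46  ]
 [-0.3957 -0.2068]]
blade [ 0.6043 -0.0342 -0.0851] [[-0.3083  0.2379]
 [ 2.7041 -0.4972]
 [ 0.6666 -0.3017]
 [-3.0485  0.4786]]
mat [ 0.4938 -0.2697 -0.1903] [[-0.5575 -0.6004]
 [ 0.642  -0.2109]
 [ 0.3398  0.5313]
 [-0.4251  0.2159]]
lifter [ 0.4893 -0.2578 -0.1293] [[-0.3085 -0.8579]
 [ 0.2226  0.2706]
 [ 0.5705 -0.0105]
 [-0.4891  0.5538]]
{'mtx': array([[371.6483,   0.    , 316.5413],
       [  0.    , 371.6483, 241.261 ],
       [  0.    ,   0.    ,   1.    ]]), 'hand_eye': array([[ 0.0002, -0.9618, -0.2737,  0.0695],
       [ 1.    , -0.    ,  0.0007,  0.0013],
       [-0.0007, -0.2737,  0.9618, -0.1174],
       [ 0.    ,  0.    ,  0.    ,  1.    ]])}
[[ 0.9545  0.2982 -0.0004]
 [ 0.2982 -0.9545  0.0015]
 [ 0.     -0.0016 -1.    ]]
```

Call:
drive_tool([
  {"translation": [0.05,0.047,0],"rot": [0,0,-4.1]},
  {"translation": [0.05,0.047,0],"rot": [0,0,-4.1]},
  {"translation": [0.05,0.047,0],"rot": [0,0,-4.1]},
  {"translation": [0.05,0.047,-0.01],"rot": [0,0,-4.1]},
  {"translation": [0.05,0.047,-0.02],"rot": [0,0,-4.1]},
])

```text
clock: 0.72
position: [0.3983, -0.3356, 0.23]
ee_rot: [[0.998, -0.057, 0.001], [-0.057, -0.998, -0.001], [0.001, 0.001, -1.0]]
ft_force: [0.8, 0.8, 0.4]
opening: 0.0855
```

Call:
drive_tool([
  {"translation": [0.05,0.047,-0.03],"rot": [0,0,-4.1]},
  {"translation": [0.018,0.008,0]},
  {"translation": [0,0,0]},
])

```text
invalid input at $.plan[1]: expected keys translation, rot
```

```bash
python3 - <<'E'
from h import *
o=arm.get_obs();im=arm.snapshot('wrist')
np.savez('w1.npz',p=o['position'],R=o['ee_rot']);print(o['clock'],o['position'],o['ee_rot'],o['joint_positions'])
cv2.imwrite('pics/w1.png',cv2.resize(im[:,:,::-1],(800,600),interpolation=cv2.INTER_CUBIC))
E
```

```text
0.725 [ 0.39834972 -0.33564667  0.22998267] [[ 0.99835374 -0.05734123  0.00133924]
 [-0.0573395  -0.9983539  -0.00129649]
 [ 0.00141137  0.00121757 -0.99999826]] [-7.22207646e-01  2.53051874e-01  1.72946159e+00 -9.55863662e-05
  1.15721726e+00  9.05998899e-01]
```

View pics/w1.png

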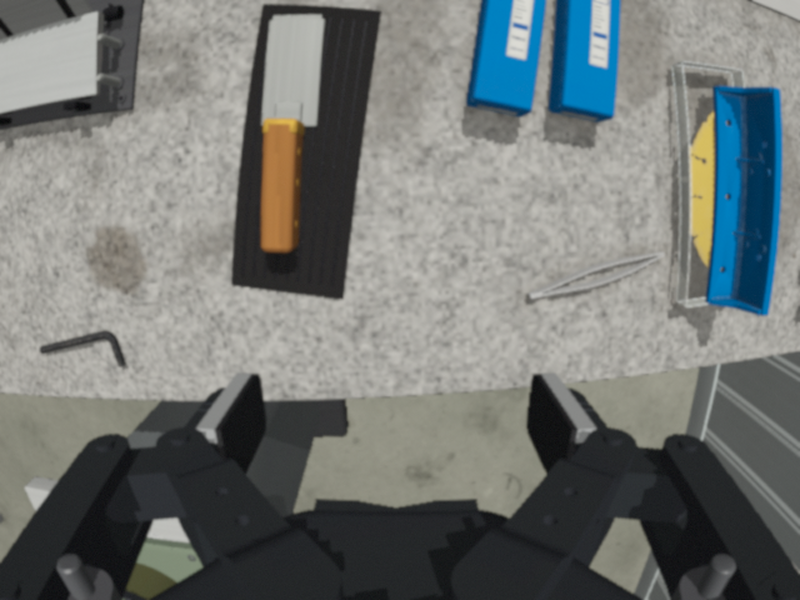

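The wrist view shows the nose at (272,14)–(324,16), the steel's back corners at (262,122) and (317,126), the handle's back top at about (262,250)–(295,251), and the mat corners at (264,5), (380,12), (343,297) and (233,284).

```bash
cat >> h.py <<'E'
def wproj(p,R):
    c=arm.calibration('wrist');H=np.array(c['hand_eye']);K=np.array(c['mtx'])
    def f(P):
        t=(np.float64(P)-p)@R; q=(t-H[:3,3])@H[:3,:3]
        rho=np.linalg.norm(q[:,:2],axis=1);th=np.arctan2(rho,q[:,2])
        return K[0,0]*th[:,None]*q[:,:2]/rho[:,None]+K[:2,2]
    return f
E
python3 - <<'E'
from h import *
np.set_printoptions(precision=4,suppress=True)
d=np.load('w1.npz');w=wproj(d['p'],d['R'])
s=lambda L:(np.float64(L)+.5)/1.25-.5
print('lifter',*fit([(.110,.021,.0055),(.110,-.021,.0055),(.025,.021,.0055),(.025,-.021,.0055),(-.07,.012,.033),(-.07,-.012,.033)],s([(272,14),(324,16),(262,122),(317,126),(262,250),(295,251)]),[.5,-.25,-.1],w))
print('mat',*fit([(.1125,.046,.003),(.1125,-.046,.003),(-.1125,-.046,.003),(-.1125,.046,.003)],s([(264,5),(380,12),(343,297),(233,284)]),[.5,-.25,-.2],w))
st=np.array([.6032,-.0338,-.1086]);c,n=np.cos(st[2]),np.sin(st[2])
q=[(st[0]+c*x-n*y,st[1]+n*x+c*y,z) for x,y,z in[(-.048,-.102,.005),(-.024,-.084,.04),(.01,-.084,.04)]]
print((w(q)+.5)*1.25-.5)
E
```

```text
lifter [ 0.4884 -0.2633 -0.1125] [[-1.0987  0.7908]
 [ 1.0788 -2.1804]
 [ 0.6101 -0.3117]
 [ 0.7599 -3.6313]
 [-0.6802  2.3846]
 [-0.7969  2.5922]]
mat [ 0.4935 -0.2719 -0.1884] [[-1.2749 -1.6064]
 [ 1.3493 -1.9934]
 [ 0.955   2.2971]
 [-1.4799  1.1447]]
[[129.9066 110.3204]
 [ 90.3328  78.656 ]
 [ 94.3458  37.1407]]
```

Call:
drive_tool([
  {"translation": [0.0456,0.0375,0],"rot": [0,0,-1.8]},
  {"translation": [0.045,0.0375,-0.03],"rot": [0,0,-1.8]},
  {"translation": [0,0,-0.05],"rot": [0,0,0]},
  {"translation": [0,0,-0.04],"rot": [0,0,0]},
  {"translation": [0,0,0],"rot": [0,0,0]},
])

```text
clock: 1.4
position: [0.4831, -0.2627, 0.1084]
ee_rot: [[0.993, -0.117, -0.007], [-0.117, -0.993, 0.004], [-0.008, -0.003, -1.0]]
ft_force: [0.7, -0.4, 0.4]
opening: 0.0853
```

```bash
python3 - <<'E'
from h import *
o=arm.get_obs();im=arm.snapshot('wrist')
np.savez('w2.npz',p=o['position'],R=o['ee_rot']);print(o['clock'],o['position'],o['ee_rot'][:,0],o['ft_force'])
cv2.imwrite('pics/w2.png',im[:,:,::-1])
E
```

```text
1.4 [ 0.48308149 -0.26266736  0.10839098] [ 0.99309784 -0.11704872 -0.00750155] [ 0.68418738 -0.43609298  0.37129127]
```

View pics/w2.png

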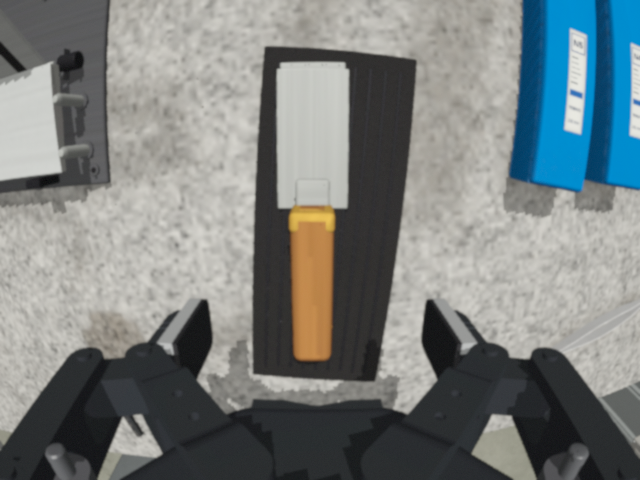

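The lifter is aligned with the jaws: nose at (278–349,63), handle axis at u≈313 against image centre 317. Descend and grasp.

Call:
drive_tool([
  {"translation": [0,0.001,-0.04],"rot": [0,0,0]},
  {"translation": [0,0,-0.03],"rot": [0,0,0]},
  {"translation": [0,0,-0.009],"rot": [0,0,0]},
  {"translation": [0,0,0],"rot": [0,0,0]},
])

```text
clock: 1.95
position: [0.486, -0.2636, 0.0336]
ee_rot: [[0.993, -0.118, 0.002], [-0.118, -0.993, -0.001], [0.002, 0.001, -1.0]]
ft_force: [0.6, -0.2, 0.3]
opening: 0.0852
```

Call:
drive_tool([
  {"translation": [0,0,0],"rot": [0,0,0]},
  {"translation": [0,0,0],"rot": [0,0,0]},
  {"translation": [0,0,0],"rot": [0,0,0]},
  {"translation": [0,0,0],"rot": [0,0,0]},
  {"translation": [0,0,0],"rot": [0,0,0]},
], grip=0, grip_force=110)

```text
clock: 2.58
position: [0.4856, -0.263, 0.0332]
ee_rot: [[0.993, -0.117, 0.001], [-0.117, -0.993, -0.001], [0.001, 0.001, -1.0]]
ft_force: [-1.1, 0.7, 6.6]
opening: 0.0215
```

Call:
drive_tool([
  {"translation": [0,0,0],"rot": [0,0,0]},
  {"translation": [0,0,0],"rot": [0,0,0]},
  {"translation": [0,0,0],"rot": [0,0,0]},
])

```text
clock: 2.95
position: [0.4856, -0.263, 0.0332]
ee_rot: [[0.993, -0.117, 0.001], [-0.117, -0.993, -0.001], [0.001, 0.001, -1.0]]
ft_force: [-0.8, 0.9, 5.9]
opening: 0.022
```

```bash
python3 - <<'E'
from h import *
np.set_printoptions(precision=4,suppress=True)
o=arm.get_obs();im=arm.snapshot('wrist')
np.savez('w3.npz',p=o['position'],R=o['ee_rot']);print(o['clock'],o['position'],o['ee_rot'],o['ft_force'],o['opening'])
cv2.imwrite('pics/w3.png',im[:,:,::-1])
E
```

```text
2.95 [ 0.4856 -0.263   0.0332] [[ 0.9931 -0.1175  0.0011]
 [-0.1175 -0.9931 -0.0007]
 [ 0.0012  0.0005 -1.    ]] [-0.7634  0.8833  5.9053] 0.02195235980183246
```

View pics/w3.png

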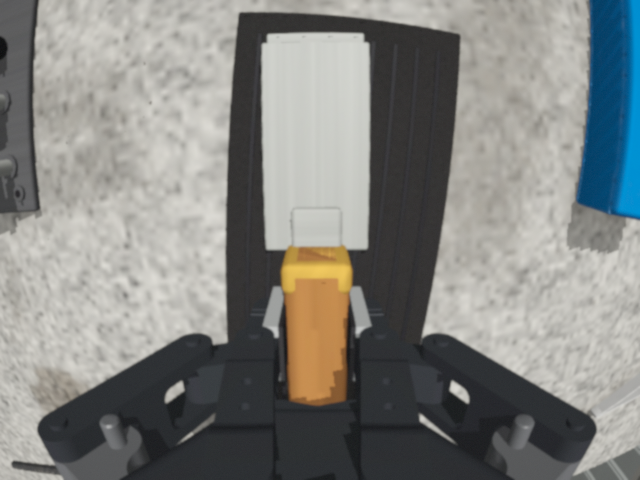

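The lifter is held with the jaws closed at 22 mm. The nose's top edge is at about (265–364,36) and the steel's back corners are at (266,250) and (368,250). Next I compute the nose in the tool frame and the path.

```bash
python3 - <<'E'
from h import *
np.set_printoptions(precision=4,suppress=True)
d=np.load('w3.npz');w=wproj(d['p'],d['R'])
r=fit([(.110,.021,.0055),(.110,-.021,.0055),(.025,.021,.0055),(.025,-.021,.0055)],[(265,37),(364,37),(266,250),(368,250)],[.488,-.26,-.12],w);print(r)
g=np.array([*r[0][:2],.018]);print('grip in tool',(g-d['p'])@d['R'])
n=np.array([g[0]+.11*np.cos(r[0][2]),g[1]+.11*np.sin(r[0][2]),.00425]);print('nose',n,'in tool',(n-d['p'])@d['R'])
st=np.array([.6032,-.0338,-.1086]);c,s=np.cos(st[2]),np.sin(st[2])
q=np.array([(st[0]+c*x-s*y,st[1]+s*x+c*y,z) for x,y,z in[(-.048,-.102,.005),(-.024,-.084,.04),(.01,-.084,.04)]]);print(w(q))
E
```

```text
(array([ 0.4861, -0.2647, -0.1083]), array([[-4.3297,  1.8931],
       [ 4.8324,  0.83  ],
       [-0.3354, -0.9701],
       [-0.1471, -1.9069]]))
grip in tool [0.0006 0.0016 0.0152]
nose [ 0.5954 -0.2766  0.0043] in tool [0.1106 0.0005 0.0291]
[[ 34.3311 213.9073]
 [-43.4061 179.9341]
 [-47.6646 104.2771]]
```

Call:
drive_tool([
  {"translation": [0,0,0.03],"rot": [0,0,0]},
  {"translation": [0,0,0.05],"rot": [0,0,0]},
  {"translation": [-0.013,0.03,0.01],"rot": [0,0,0]},
  {"translation": [-0.013,0.05,0],"rot": [0,0,0]},
  {"translation": [-0.013,0.05,0],"rot": [0,0,0.5]},
])

```text
clock: 3.62
position: [0.4455, -0.1317, 0.1225]
ee_rot: [[0.994, -0.11, 0.0], [-0.11, -0.994, -0.0], [0.0, -0.0, -1.0]]
ft_force: [0.8, 0.0, -1.2]
opening: 0.022
```

Call:
drive_tool([
  {"translation": [-0.013,0.05,0],"rot": [0,0,0]},
  {"translation": [-0.013,0.05,0],"rot": [0,0,0]},
  {"translation": [-0.002,0.019,-0.03],"rot": [0,0,0]},
  {"translation": [0,0,-0.03],"rot": [0,0,0]},
  {"translation": [0,0,-0.01],"rot": [0,0,0]},
])

```text
clock: 4.25
position: [0.4171, -0.0135, 0.0512]
ee_rot: [[0.994, -0.108, -0.003], [-0.108, -0.994, 0.0], [-0.003, 0.0, -1.0]]
ft_force: [-0.2, -0.5, -1.5]
opening: 0.0221
```

Call:
drive_tool([
  {"translation": [0,0,0],"rot": [0,0,0]},
  {"translation": [0,0,0],"rot": [0,0,0]},
])

```text
clock: 4.5
position: [0.419, -0.0142, 0.0531]
ee_rot: [[0.994, -0.11, 0.002], [-0.11, -0.994, -0.0], [0.002, 0.0, -1.0]]
ft_force: [-0.4, -0.8, -1.0]
opening: 0.0223
```

```bash
python3 - <<'E'
from h import *
np.set_printoptions(precision=4,suppress=True)
o=arm.get_obs();im=arm.snapshot('wrist');im2=arm.snapshot('side')
np.savez('w4.npz',p=o['position'],R=o['ee_rot']);print(o['clock'],o['position'],o['ee_rot'],o['ft_force'],o['opening'])
R=o['ee_rot'];n=o['position']+R@[.1106,.0005,.0291];st=np.array([.6032,-.0338,-.1086]);c,s=np.cos(st[2]),np.sin(st[2])
v=n[:2]-st[:2];print('nose in stand',c*v[0]+s*v[1],-s*v[0]+c*v[1],n[2])
cv2.imwrite('pics/w4.png',im[:,:,::-1])
cv2.imwrite('pics/s4.png',cv2.resize(im2[190:290,230:390,::-1],(800,500),interpolation=cv2.INTER_CUBIC))
E
```

```text
4.5 [ 0.419  -0.0142  0.0531] [[ 0.994  -0.1096  0.0018]
 [-0.1096 -0.994  -0.0002]
 [ 0.0018  0.     -1.    ]] [-0.3891 -0.8103 -1.0406] 0.022263758796298497
nose in stand -0.07458191332256572 -0.0011275159380199958 0.024209033380032278
```

View pics/w4.png

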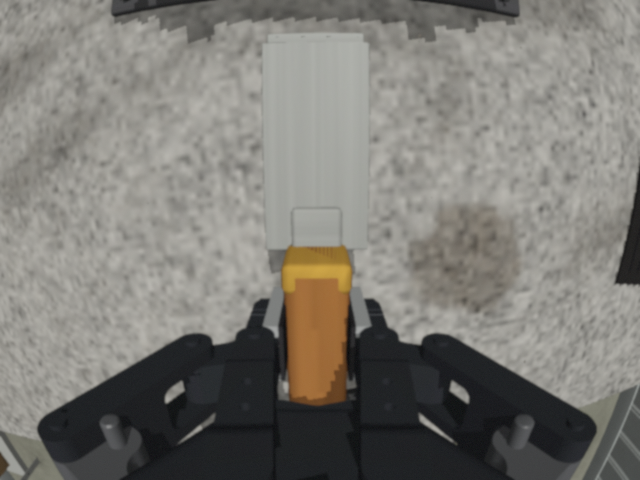

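View pics/s4.png

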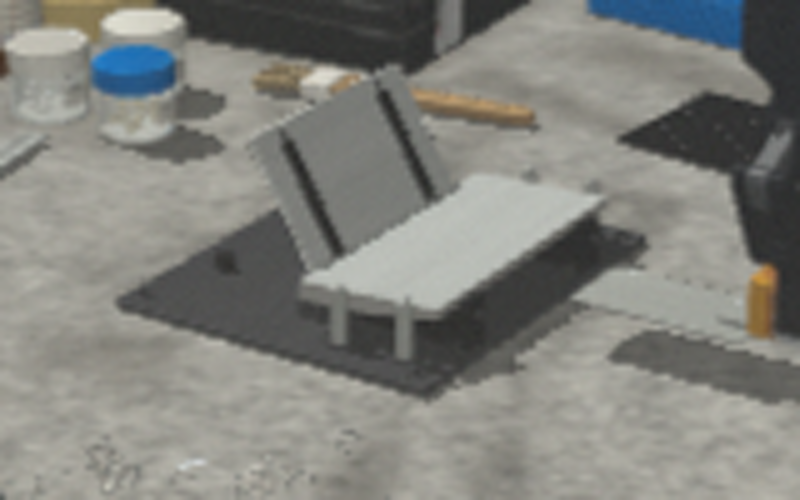

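The wrist view shows the nose at the same pixels as when grasped, with the stand's near plate corners at (115,13) and (518,13), so it is centred. The side view shows the steel level in front of the stand. Lower and insert.

Call:
drive_tool([
  {"translation": [0,0,-0.011],"rot": [0,0,0]},
  {"translation": [0,0,0],"rot": [0,0,0]},
  {"translation": [0,0,0],"rot": [0,0,0]},
])

```text
clock: 4.97
position: [0.4181, -0.0139, 0.0412]
ee_rot: [[0.994, -0.109, -0.0], [-0.109, -0.994, -0.0], [-0.0, 0.0, -1.0]]
ft_force: [0.0, 1.0, -0.9]
opening: 0.0221
```

Call:
drive_tool([
  {"translation": [0.014,-0.0014,0],"rot": [0,0,0]},
  {"translation": [0.014,-0.0014,0],"rot": [0,0,0]},
  {"translation": [0.014,-0.0014,0],"rot": [0,0,0]},
  {"translation": [0.014,-0.0014,0],"rot": [0,0,0]},
  {"translation": [0,0,0],"rot": [0,0,0]},
])

```text
clock: 5.6
position: [0.4758, -0.0196, 0.0413]
ee_rot: [[0.994, -0.109, 0.001], [-0.109, -0.994, -0.0], [0.001, 0.0, -1.0]]
ft_force: [0.0, -0.6, -1.5]
opening: 0.0222
```

```bash
cat > st.py <<'E'
from h import *
np.set_printoptions(precision=4,suppress=True)
o=arm.get_obs();print(o['clock'],o['position'],o['ft_force'],o['opening'])
R=o['ee_rot'];n=o['position']+R@[.1106,.0005,.0291];st=np.array([.6032,-.0338,-.1086]);c,s=np.cos(st[2]),np.sin(st[2])
v=n[:2]-st[:2];print('nose in stand',c*v[0]+s*v[1],-s*v[0]+c*v[1],n[2])
E
python3 - <<'E'
exec(open('st.py').read())
im=arm.snapshot('wrist');im2=arm.snapshot('side')
a=cv2.resize(im2[190:270,270:400,::-1],(780,480),interpolation=cv2.INTER_CUBIC)
b=im[:120,120:510,::-1];c=np.vstack([a,np.zeros((120,780,3),np.uint8)]);c[480:,:390]=b
cv2.imwrite('pics/s5.png',c)
E
```

```text
5.6 [ 0.4758 -0.0196  0.0413] [ 0.012  -0.5827 -1.4805] 0.022247794874315
nose in stand -0.01756253747942673 -0.00028660149893099313 0.012393088311913169
```

View pics/s5.png

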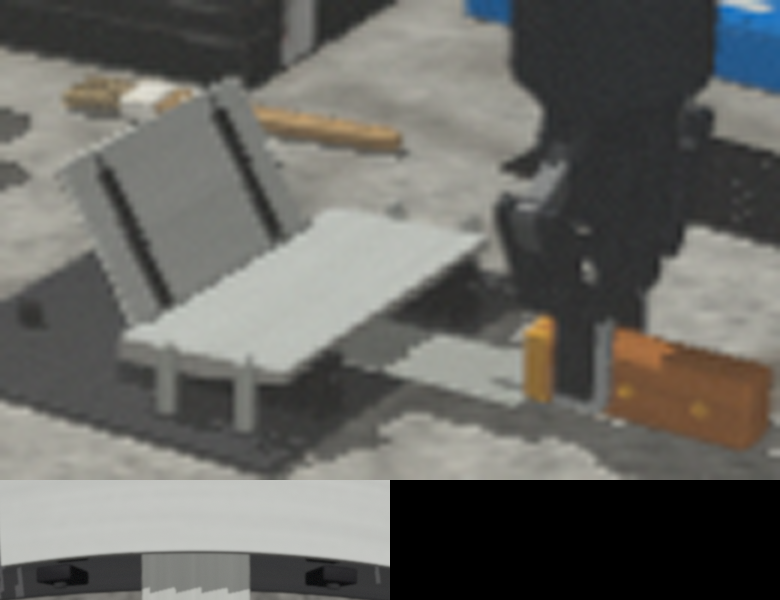

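The nose is under the bevelled edge, centred between the two stops (wrist strip, lifter at u 142–250, stops at about 62 and 332). Start lifting.

Call:
drive_tool([
  {"translation": [0,0,0.005],"rot": [0,0,0]},
  {"translation": [0,0,0.004],"rot": [0,0,0]},
  {"translation": [0,0,0.005],"rot": [0,0,0]},
  {"translation": [0,0,0.005],"rot": [0,0,0]},
  {"translation": [0,0,0],"rot": [0,0,0]},
])

```text
clock: 6.32
position: [0.4739, -0.0194, 0.0607]
ee_rot: [[0.994, -0.109, -0.0], [-0.109, -0.994, -0.0], [-0.0, 0.0, -1.0]]
ft_force: [-0.0, 0.1, -3.2]
opening: 0.0223
```

```bash
python3 st.py
```

```text
6.325 [ 0.4739 -0.0194  0.0607] [-0.0108  0.1312 -3.2482] 0.0223058242288813
nose in stand -0.019462670573320146 -0.00025549847219780673 0.0315526637027788
```

Call:
drive_tool([
  {"translation": [0.002,-0.0002,0.005],"rot": [0,0,0]},
  {"translation": [0.003,-0.0003,0.005],"rot": [0,0,0]},
  {"translation": [0.003,-0.0003,0.006],"rot": [0,0,0]},
  {"translation": [0.004,-0.0004,0.006],"rot": [0,0,0]},
  {"translation": [0,0,0],"rot": [0,0,0]},
])

```text
clock: 6.95
position: [0.4872, -0.0207, 0.083]
ee_rot: [[0.994, -0.109, 0.002], [-0.109, -0.994, -0.0], [0.002, 0.0, -1.0]]
ft_force: [-1.1, 0.3, -3.6]
opening: 0.0217
```

```bash
python3 - <<'E'
exec(open('st.py').read())
im=arm.snapshot('wrist');im2=arm.snapshot('side')
a=cv2.resize(im2[180:270,270:400,::-1],(650,450),interpolation=cv2.INTER_CUBIC)
b=cv2.resize(im[:150,120:510,::-1],None,fx=1,fy=1);c=np.vstack([a,np.zeros((150,650,3),np.uint8)]);c[450:,:390]=b
cv2.imwrite('pics/s6.png',c)
E
```

```text
6.95 [ 0.4872 -0.0207  0.083 ] [-1.125   0.2545 -3.5688] 0.021680134689518744
nose in stand -0.00610910390414156 -0.00015485419919493524 0.054145383708152625
```

View pics/s6.png

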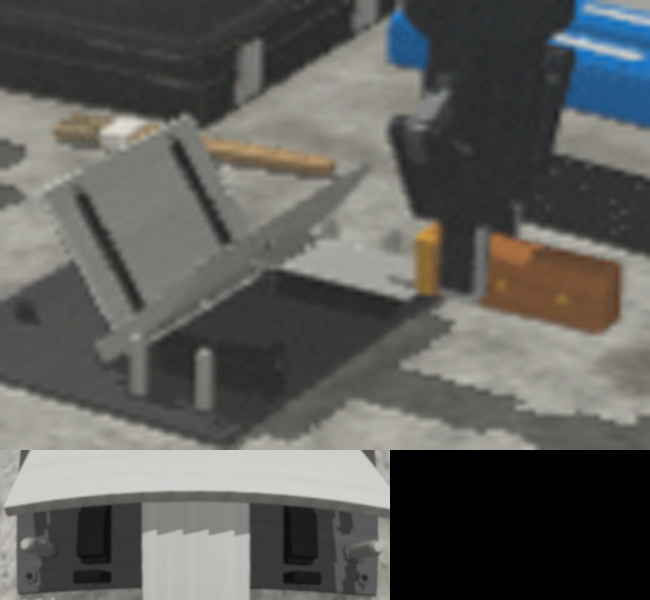

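The blade is tipped about 45–50° on the lifter, with its back edge at the leaf's foot and the leaf still raised. Continue along the arc.

Call:
drive_tool([
  {"translation": [0.004,-0.0004,0.004],"rot": [0,0,0]},
  {"translation": [0.0045,-0.0005,0.004],"rot": [0,0,0]},
  {"translation": [0.0055,-0.0006,0.0035],"rot": [0,0,0]},
  {"translation": [0.006,-0.0006,0.003],"rot": [0,0,0]},
  {"translation": [0,0,0],"rot": [0,0,0]},
])

```text
clock: 7.68
position: [0.5076, -0.0229, 0.0974]
ee_rot: [[0.994, -0.109, 0.002], [-0.109, -0.994, -0.0], [0.002, 0.0, -1.0]]
ft_force: [-0.6, -0.1, -0.6]
opening: 0.022
```

```bash
python3 st.py
```

```text
7.675 [ 0.5076 -0.0229  0.0974] [-0.5792 -0.1256 -0.6189] 0.022047793611633528
nose in stand 0.014435867767353885 -0.00010875868610931848 0.06852287739442096
```

Call:
drive_tool([
  {"translation": [0.006,-0.0006,0.0015],"rot": [0,0,0]},
  {"translation": [0.006,-0.0006,0.0005],"rot": [0,0,0]},
  {"translation": [0.006,-0.0006,-0.0005],"rot": [0,0,0]},
  {"translation": [0.006,-0.0006,-0.001],"rot": [0,0,0]},
  {"translation": [0.005,-0.0005,-0.0015],"rot": [0,0,0]},
])

```text
clock: 8.3
position: [0.5358, -0.0257, 0.0957]
ee_rot: [[0.994, -0.109, 0.0], [-0.109, -0.994, -0.0], [0.0, 0.0, -1.0]]
ft_force: [0.2, 0.1, -0.8]
opening: 0.0222
```

```bash
python3 - <<'E'
exec(open('st.py').read())
im=arm.snapshot('wrist');im2=arm.snapshot('side')
a=cv2.resize(im2[170:260,270:400,::-1],(650,450),interpolation=cv2.INTER_CUBIC)
b=im[:150,120:510,::-1];c=np.vstack([a,np.zeros((150,650,3),np.uint8)]);c[450:,:390]=b
cv2.imwrite('pics/s7.png',c)
E
```

```text
8.3 [ 0.5358 -0.0257  0.0957] [ 0.218   0.0672 -0.8336] 0.02218672726532057
nose in stand 0.04270536719532075 0.00016377988694459347 0.06663975213103045
```

View pics/s7.png

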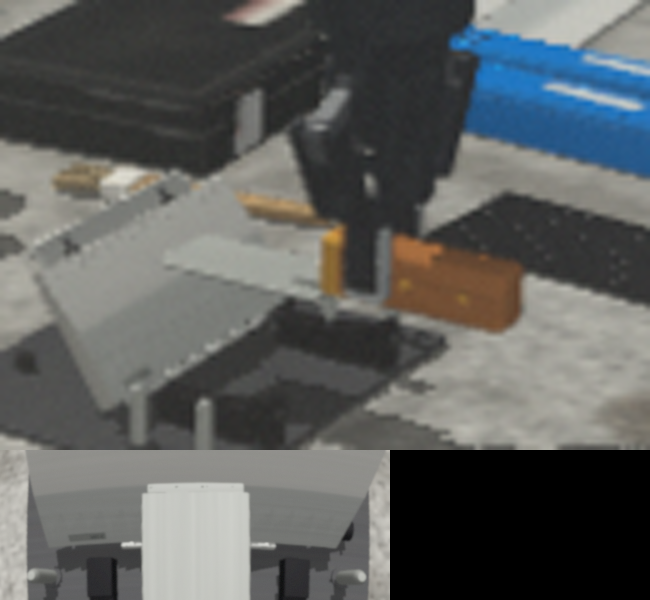

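The blade has fallen onto the leaf, flat face against it, and the nose is free. Retract and carry the lifter back to the mat.

Call:
drive_tool([
  {"translation": [-0.04,0.004,0],"rot": [0,0,0]},
  {"translation": [-0.05,0.006,0],"rot": [0,0,0]},
  {"translation": [0,0,0.03],"rot": [0,0,0]},
  {"translation": [0.008,-0.0495,0],"rot": [0,0,-0.5]},
  {"translation": [0.008,-0.0495,0],"rot": [0,0,0]},
])

```text
clock: 9.02
position: [0.4615, -0.1154, 0.1266]
ee_rot: [[0.993, -0.116, 0.002], [-0.116, -0.993, -0.0], [0.002, 0.0, -1.0]]
ft_force: [1.2, -0.2, -1.4]
opening: 0.0221
```

Call:
drive_tool([
  {"translation": [0.008,-0.0495,0],"rot": [0,0,0]},
  {"translation": [0.008,-0.0495,0],"rot": [0,0,0]},
  {"translation": [0.008,-0.0495,0],"rot": [0,0,0]},
  {"translation": [0,0,-0.04],"rot": [0,0,0]},
  {"translation": [0,0,-0.035],"rot": [0,0,0]},
])

```text
clock: 9.65
position: [0.4849, -0.2639, 0.0499]
ee_rot: [[0.993, -0.119, 0.0], [-0.119, -0.993, -0.0], [0.0, 0.0, -1.0]]
ft_force: [-0.3, 0.5, -2.1]
opening: 0.0218
```

Call:
drive_tool([
  {"translation": [0,0,0],"rot": [0,0,0]},
  {"translation": [0,0,0],"rot": [0,0,0]},
  {"translation": [0,0,0],"rot": [0,0,0]},
])

```text
clock: 10.02
position: [0.4863, -0.2636, 0.0525]
ee_rot: [[0.993, -0.117, 0.003], [-0.117, -0.993, -0.002], [0.003, 0.001, -1.0]]
ft_force: [-0.1, 0.4, -1.4]
opening: 0.0223
```

Call:
drive_tool([
  {"translation": [0,0,-0.01],"rot": [0,0,0]},
  {"translation": [0,0,-0.006],"rot": [0,0,0]},
  {"translation": [0,0,-0.0025],"rot": [0,0,0]},
  {"translation": [0,0,0],"rot": [0,0,0]},
  {"translation": [0,0,0],"rot": [0,0,0]},
])

```text
clock: 10.65
position: [0.4848, -0.2629, 0.0332]
ee_rot: [[0.993, -0.118, -0.001], [-0.118, -0.993, 0.0], [-0.001, -0.0, -1.0]]
ft_force: [-2.5, 1.7, 8.0]
opening: 0.0223
```

In contact with the mat at the pickup height. Release and rise.

Call:
drive_tool([
  {"translation": [0,0,0],"rot": [0,0,0]},
  {"translation": [0,0,0],"rot": [0,0,0]},
  {"translation": [0,0,0],"rot": [0,0,0]},
  {"translation": [0,0,0],"rot": [0,0,0]},
  {"translation": [0,0,0],"rot": [0,0,0]},
], grip=1)

```text
clock: 11.28
position: [0.4852, -0.2632, 0.0322]
ee_rot: [[0.993, -0.118, -0.0], [-0.118, -0.993, -0.0], [-0.0, 0.0, -1.0]]
ft_force: [-0.1, 0.9, -0.4]
opening: 0.0852
```

Call:
drive_tool([
  {"translation": [0,0,0.02],"rot": [0,0,0]},
  {"translation": [0,0,0.05],"rot": [0,0,0]},
  {"translation": [-0.03,-0.03,0.06],"rot": [0,0,0]},
  {"translation": [-0.06,-0.05,0.03],"rot": [0,0,0]},
  {"translation": [0,0,0],"rot": [0,0,0]},
])

```text
clock: 11.9
position: [0.4134, -0.3284, 0.178]
ee_rot: [[0.993, -0.122, 0.003], [-0.122, -0.993, -0.003], [0.003, 0.003, -1.0]]
ft_force: [0.5, 0.1, -0.3]
opening: 0.0854
```

Call:
drive_tool([
  {"translation": [0,0,0],"rot": [0,0,0]},
  {"translation": [0,0,0],"rot": [0,0,0]},
  {"translation": [0,0,0],"rot": [0,0,0]},
  {"translation": [0,0,0],"rot": [0,0,0]},
  {"translation": [0,0,0],"rot": [0,0,0]},
])

```text
clock: 12.52
position: [0.4151, -0.3258, 0.1756]
ee_rot: [[0.993, -0.117, -0.0], [-0.117, -0.993, 0.0], [-0.0, -0.0, -1.0]]
ft_force: [0.3, -1.0, 1.1]
opening: 0.0852
```

```bash
python3 - <<'E'
exec(open('st.py').read())
a=arm.snapshot('side')[160:280,250:450,::-1];b=arm.snapshot('top')[165:345,310:500,::-1]
c=np.zeros((570,800,3),np.uint8)
c[:240,:400]=cv2.resize(a,(400,240),interpolation=cv2.INTER_CUBIC);c[:378,401:800]=cv2.resize(b,(399,378),interpolation=cv2.INTER_CUBIC)
w=arm.snapshot('wrist')[:,:,::-1];c[240:540,:400]=cv2.resize(w,(400,300))
cv2.imwrite('pics/f.png',c)
E
```

```text
12.525 [ 0.4151 -0.3258  0.1756] [ 0.3495 -1.0014  1.0762] 0.08518432766708842
nose in stand -0.044783538349828726 -0.31209046882341496 0.14641451374706616
```

View pics/f.png

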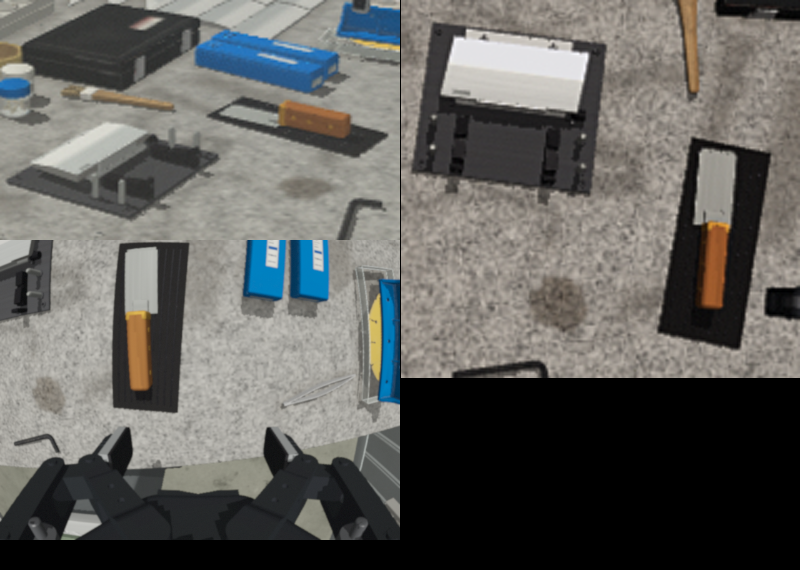

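The final picture shows the lifter flat on the mat and the blade bevel-up on the apparently lowered leaf. The picture budget is used, so I'll let it settle and check numerically.

Call:
drive_tool([
  {"translation": [0,0,0],"rot": [0,0,0]},
  {"translation": [0,0,0],"rot": [0,0,0]},
  {"translation": [0,0,0],"rot": [0,0,0]},
  {"translation": [0,0,0],"rot": [0,0,0]},
  {"translation": [0,0,0],"rot": [0,0,0]},
])

```text
clock: 13.3
position: [0.4148, -0.326, 0.1758]
ee_rot: [[0.993, -0.118, -0.0], [-0.118, -0.993, -0.0], [-0.0, 0.0, -1.0]]
ft_force: [0.3, 0.5, -0.3]
opening: 0.0856
```

Call:
drive_tool([
  {"translation": [0,0,0],"rot": [0,0,0]},
  {"translation": [0,0,0],"rot": [0,0,0]},
  {"translation": [0,0,0],"rot": [0,0,0]},
  {"translation": [0,0,0],"rot": [0,0,0]},
  {"translation": [0,0,0],"rot": [0,0,0]},
])

```text
clock: 13.92
position: [0.4149, -0.326, 0.1758]
ee_rot: [[0.993, -0.118, -0.0], [-0.118, -0.993, -0.0], [-0.0, 0.0, -1.0]]
ft_force: [0.4, -0.1, 0.1]
opening: 0.0852
```

Call:
drive_tool([
  {"translation": [0,0,0],"rot": [0,0,0]},
  {"translation": [0,0,0],"rot": [0,0,0]},
  {"translation": [0,0,0],"rot": [0,0,0]},
  {"translation": [0,0,0],"rot": [0,0,0]},
  {"translation": [0,0,0],"rot": [0,0,0]},
])

```text
clock: 14.55
position: [0.4149, -0.326, 0.1758]
ee_rot: [[0.993, -0.118, -0.0], [-0.118, -0.993, -0.0], [-0.0, 0.0, -1.0]]
ft_force: [-0.6, 0.0, -0.1]
opening: 0.0853
```

```bash
python3 - <<'E'
exec(open('st.py').read())
W=lambda L:[(st[0]+c*x-s*y,st[1]+s*x+c*y,z) for x,y,z in L]
B=[(x,y,z) for x,z in((.0379,.0253),(.1099,.0205)) for y in(.081,-.081)]
prev=cv2.imread('pics/f.png')
for n,(x0,x1,y0,y1) in(('top',(310,420,165,270)),('side',(250,340,200,280))):
    im=arm.snapshot(n).astype(int)
    print(n,'predicted corners\n',proj(W(B),n),'\nleaf-seat',proj(W([(.0739,0,.0253)]),n))
    g=im[y0:y1,x0:x1];m=((g.min(2)>(165 if n=='top' else 150))&(g.max(2)-g.min(2)<25)).astype(np.uint8)
    m=cv2.morphologyEx(m,cv2.MORPH_OPEN,np.ones((5,5)))
    k,_,S,C=cv2.connectedComponentsWithStats(m);
    i=1+S[1:,4].argmax();l=(_==i);ys,xs=np.nonzero(l);P=np.c_[xs+x0,ys+y0]
    print('area',S[i,4],'centroid',P.mean(0),'hull rect',cv2.boxPoints(cv2.minAreaRect(P.astype(np.float32))))
    if n=='top':
        f=prev[:378,401:800];f=cv2.resize(f,(190,180),interpolation=cv2.INTER_AREA)[:,:,::-1].astype(int)
        d=np.abs(f-im[165:345,310:500]).max(2);print('stand diff',d[5:95,5:100].mean(),'lifter diff',d[65:170,120:180].mean())
E
```

```text
14.55 [ 0.4149 -0.326   0.1758] [-0.6134  0.0005 -0.1139] 0.08528951743377589
nose in stand -0.044960168577730414 -0.31244286786196984 0.14668596369355238
top predicted corners
 [[328.0673 210.5902]
 [396.2286 218.9934]
 [331.8081 181.9399]
 [399.003  190.1297]] 
leaf-seat [[363.8136 200.0568]]
area 1976 centroid [364.5941 198.5764] hull rect [[329.1692 210.6462]
 [333.2923 177.6616]
 [399.0154 185.877 ]
 [394.8923 218.8616]]
stand diff 2.1478362573099417 lifter diff 2.378253968253968
side predicted corners
 [[288.7145 247.0893]
 [325.6479 224.3901]
 [263.9181 242.0999]
 [302.0199 220.3823]] 
leaf-seat [[295.7346 232.0682]]
area 732 centroid [294.4467 232.097 ] hull rect [[265.5025 234.2901]
 [309.8963 208.3938]
 [320.9585 227.3575]
 [276.5647 253.2539]]
```

```bash
python3 -c "
from workcell import arm
print(arm.hand_in())"
```

```text
the job is handed in; nothing more can be done
None
```

The blade is turned over and lies bevel up on the lowered leaf, and the lifter is back flat on the mat. I handed the job in at about 14.6 s of the allowed 54 s. No verdict was reported.

I gripped the lifter by its handle, slid the nose under the bevelled edge and raised it along an arc until the blade fell onto the raised leaf. I then backed out, laid the lifter where I had picked it up, and withdrew with the gripper open.

**Checks before handing in:**
- **Blade:** its near edge in the top view matched the level, seated prediction to within about 1 px. The blade's centroid was within about 1.5 px in both the top and side views.
- **At rest:** the top view barely changed over the last 2 s, so blade and lifter appeared still.
- **Lifter and other tools:** the lifter lay flat, about 10 mm from the mat's centre. The loupe, stone, screwdriver and pen were outside the final crops, so I did not check them. The arm never went near them.

**What disagreed or was not measured:**
- **Far edge:** in the top view it read about 4 px beyond the prediction. I put this down to the leaf's bright end, which shows past the blade.
- **Leaf angle:** I did not measure it directly, only inferred it from these matches.
- **Mat contact:** laying the lifter down pressed on the mat with about 8 N, well inside the limits.

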